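# Lay the long socket down and let the case lid swing shut

## Task

The long socket stands up in the open socket case and is too tall for the lid to close. Tip it over so that it lies flat inside the case, then push the leaning lid from behind past upright and get clear, so that it falls fully shut by its own weight: do not carry or press it down or touch the case while it drops. Leave the spray can, the tray and the ring alone.

Things in the scene. Friction and masses are not known exactly. Their poses are not given: they have to be found in the camera images.
- case: Grey sheet-steel case fixed to the bench, 160 (x) by 280 (y) by 75 mm high, walls and floor 5 mm. Origin: centre of its underside; z up. Lid hinged on the rim of its +x long side. Inside along that side stands a fixed row of seven short sockets (22 mm diameter, tops 35 mm above the bench, x 49 to 71 mm); the rest of the inner floor, x -75 to +49, y -135 to +135 mm, is free.
- lid (a joint): Lid angle: 0 = shut flat on the rim, 1.57 = upright, 2.0 = leaning back away from the case against its stop (as at the start). Little friction: more than about 0.15 beyond upright either way it falls by itself. Flat steel plate, 160 mm (hinge to free edge) by 280 by 5 mm, about 0.45 kg, no handle. A few newtons on its outer face push it over.
- lid_hinge (a point): Middle of the lid's hinge line, 80 mm from the case's origin along the case's +x and 75 mm above the bench. The hinge line runs along the case's y. This frame turns with the lid.
- lid_edge (a point): Middle of the lid's free edge, 160 mm from the hinge line. At the start it is about 220 mm above the bench and 65 mm behind the hinge line (away from the case). It rises to 235 mm as the lid comes upright, so push the outer face just below this edge, with the fingertips, leaving the gripper's body above it.
- socket_mid (a point): Middle of the long socket: dark steel cylinder, 36 mm diameter, 105 mm long, about 0.4 kg, loose, z along its axis. At first upright on the case's inner floor, its top 110 mm above the bench (35 above the rim), up to 55 mm off the middle of the case's length (case y). Pushed near its top it topples; toppled along the case towards the roomier end it lies flat, well below the rim.
- spray_can: Bystander: white can with a cap, 64 mm diameter, 190 mm high, loose on the bench to the robot's right. Origin: centre of its underside.
- weight_tray: Bystander: black tray with a divider, 140 by 100 by 40 mm, loose on the bench to the robot's left. Origin: centre of its underside.
- hub_ring: Bystander: aluminium ring, 74 mm outer diameter, 12 mm high, loose on the bench to the robot's left. Origin: centre of its underside.
Things that resemble listed ones, but are neither listed nor needed, are in the scene too. What is meant by the part that bears socket_mid is not blue, and is the smaller of those in its own colour.

How it is judged:
On the way, in this order (a step that is already met when the one before it is completed fails the run):
1. the long socket lies flat inside the case while the lid is still open (angle between socket_mid's own z axis and vertical between 1.4 and 1.74 rad and z of socket_mid in the frame of case below 0.045 m and x of socket_mid in the frame of case between -0.08 and 0.08 m and y of socket_mid in the frame of case between -0.14 and 0.14 m and value of joint lid above 1.4 rad), for 0.2 s.
2. the lid is shut (value of joint lid below 0.04 rad), for 0.2 s.
At the end, for the whole second after the job is handed in: The lid is shut to within 0.04 rad, and the long socket lies inside the case, its axis within 10 degrees of level and its middle less than 45 mm above the bench (value of joint lid below 0.04 rad and angle between socket_mid's own z axis and vertical between 1.4 and 1.74 rad and z of socket_mid in the frame of case below 0.045 m and x of socket_mid in the frame of case between -0.08 and 0.08 m and y of socket_mid in the frame of case between -0.14 and 0.14 m); the robot touches nothing.
It fails at once if the robot touches the lid or the case (over 1 N) once the lid has dropped to within 0.7 rad of shut (value of joint lid below 0.7 rad and contact force between any of the fingers, the arm and case above 1 N).
It fails at once if a bystander is moved more than 30 mm (distance of any of spray_can, weight_tray, hub_ring from where it was at the start of the episode above 0.03 m).
It also fails if it takes over 48 s, if anything falls off the work surface, if the arm or the gripper's body presses on something with over 40 N, if the wrist force passes 120 N, or if a joint passes its speed limit or range.

## Robot

A 6-joint arm with a two-finger parallel gripper is mounted at the origin on the work surface. World frame = base frame: x ahead of the robot, y to its left, z up, the work surface at z = 0. Lengths are in m, angles in rad, forces in N, time in s.
With the tool pointing down it reaches from about 0.225 to 0.875 m from the base axis. Payload 3.4 kg.
Tool frame: the origin (TCP) lies between the finger pads; the fingertips stand 14 mm ahead of it and the grasp point (between the pads) lies 5 mm behind it; z points along the fingers, y is the direction in which the jaws open and shut (so a half turn about z gives the same grasp; the last joint's range is limited). The gripper opens to 85 mm and grips with 20 to 120 N. Pads are 22 mm wide; open, the fingers measure 114 mm over their backs; the gripper's body (76 mm by 85 mm) begins 54 mm behind the grasp point. The pads swing forward as they close: fully open they stand 13 mm farther back than shut.
Start: joints at [-1.283, 0.276, 1.505, -0, 1.361, -0.121], TCP at [0.229, -0.528, 0.245] pointing down, gripper open.
Joint ranges: [-2.89, 2.89], [-0.75, 2.08], [0.22, 2.7], [-1.18, 4.32], [0.11, 2.71], [-2.7, 2.7]. Speed limits (rad/s): [2.57, 2.57, 3.14, 3.14, 3.14, 3.14].

## Interface

Orientations are given as a unit quaternion [w, x, y, z].
In Python, from rig import manip, get_image, job gives the robot as it stands. The module is installed in compiled form; this text tells all that it offers.
- The arm moves only by the tool step_arm, never from a script. Its argument "moves" is one flat list of numbers, 5 for each row, row after row: the shift along the tool's x, y, z as a fraction of full scale, then the turn about the tool's z as a fraction of full scale, then the gripper's target within -1 to 1 (shut at 1, half-way at 0, fully open at -1). In form: [dx, dy, dz, twist, hand, dx, dy, dz, twist, hand, ...]. A call has 1 to 5 rows; each row is the pose to reach, as a shift and turn from the pose commanded when the call began, along the tool's axes at that moment, turning the shorter way round; what a row does not reach only later rows make up. Full scale, the value 1, is 500 mm for a shift and pi rad for a turn. A row lasts 1/10 s, in which the tool goes at most 50 mm and 8.59 degrees, less where a joint would pass 70% of its speed; a pose out of reach is approached as far as the arm can. A call with a number of a shift or a turn outside -1 to 1 is refused whole. A call with a gripper value outside its range is refused whole. The fingers move at their own pace and stop on an object; "force" is the grip in N (left out, the last holds). Time passes only in rows, so rows that repeat a pose let the fingers close. It gives the time, the measured TCP pose, the force and the opening at its end, in the units of the state.
- manip.get_state(): the state, without advancing time (a new reading comes with each control period).
- get_image(name): name is "side" or "top"; returns a dict with "frame" (400x640x3 uint8, blue, green, red), "fx", "fy", "cx", "cy" (pixels), "rvec" (rotation vector, rad) and "tvec" (3), from world to camera coordinates, as OpenCV has them. Camera axes: x right, y down, z forward; pixel columns grow to the right and rows downward; lengths in m; the calibration is good to about 2 mm. A picture is of the moment at which its call begins. There is no depth.
- job.sign_off(): hands the job in, once; it reports no verdict.
The state is a dict: "clock": time; "qpos": joint angles; "qd": joint speeds; "effort": joint torques, N m; "position": TCP position; "ee_rot": TCP orientation; "contact_force": force on the tool from outside, world axes, zero at the start; "moment": the same for the moment, N m; "width": finger opening in m.
Only numpy, scipy, OpenCV 4.12 (cv2) and the standard library are available. Lean on these libraries where they do the work, as an engineer would, in place of code of your own. Each camera call takes 0.05 s, during which the arm holds its last target. There are 200 camera calls.

## Working session

There is one attempt and no reset: what is moved stays moved. The work goes in short steps, Python scripts to look and compute and a tool call to move; the robot and the scene stay as the last step left them, time stands still between calls to the robot, and variables do not carry over. Pictures are saved under pics/ and viewed, about 8 in all and at most 12, crops included, and the job is handed in when it is done.

Besides the shell and the picture viewer there is one more tool, called after "Request:" in YAML: its name, and indented under it one key for each argument. step_arm: Moves the arm, as the interface text tells. Its arguments: {"type":"object","properties":{"moves":{"type":"array","items":{"type":"number","minimum":-1,"maximum":1}},"force":{"type":"number"}},"required":["moves"]}

```bash
mkdir -p pics
cat > h.py <<'E'
import numpy as np, cv2
from rig import manip, get_image, job
def snap(n,f):
    d=get_image(n); cv2.imwrite('pics/'+f,d['frame']); np.savez('pics/'+f+'.npz',**d); return d
def load(f): return dict(np.load('pics/'+f+'.npz'))
def K(d): return np.array([[d['fx'],0,d['cx']],[0,d['fy'],d['cy']],[0,0,1.]])
def ray(d,u,v):
    R=cv2.Rodrigues(d['rvec'])[0]; t=np.array(d['tvec']).ravel()
    r=R.T@np.linalg.inv(K(d))@np.array([u,v,1.]); return -R.T@t, r
def onz(d,u,v,z):
    c,r=ray(d,u,v); return c+r*(z-c[2])/r[2]
def proj(d,p): return cv2.projectPoints(np.array(p,float).reshape(-1,1,3),d['rvec'],d['tvec'],K(d),None)[0].reshape(-1,2)
E
python3 - <<'E'
from h import *
for n in('top','side'):
    d=snap(n,n+'1.png'); print(n,ray(d,320,200),d['fx'])
s=manip.get_state(); print(s['clock'],s['position'],s['ee_rot'],s['contact_force'])
E
```

```text
top (array([0.34377868, 0.00715857, 1.13584914]), array([ 0.22435349, -0.02248053, -0.97435404])) 377.12943044265614
side (array([0.03777362, 0.66210903, 1.06833751]), array([ 0.41250336, -0.51504002, -0.7515172 ])) 465.1375800537376
0.1 [ 0.22842855 -0.52717269  0.24451291] [-8.47369342e-04  9.79187517e-01  2.02955866e-01 -6.26337982e-05] [0.35597392 0.20400416 0.25438664]
```

View pics/top1.png

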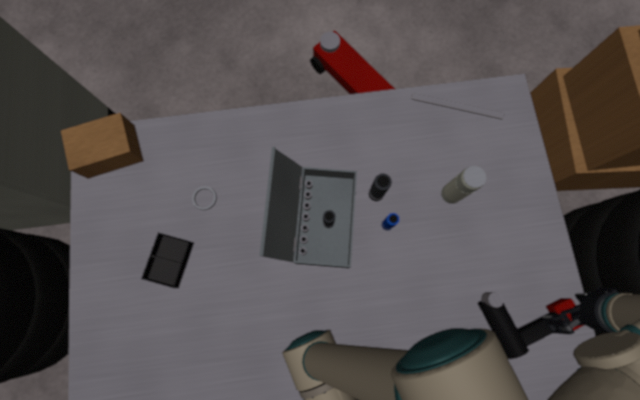

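View pics/side1.png

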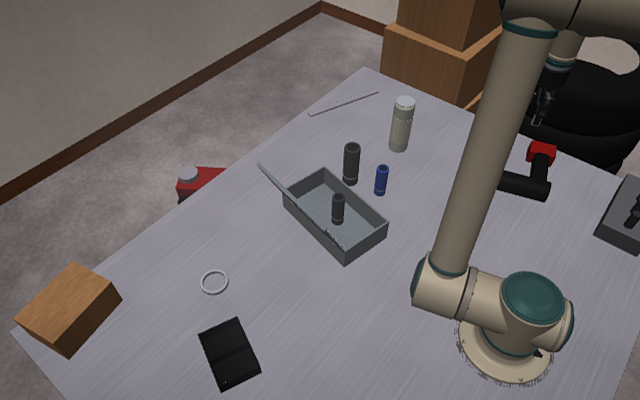

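The top view shows the case at about (327,217), with the lid leaning to the left (world +y) and the long socket at (329,218). The larger dark look-alike is at (380,187) and the blue one at (391,221), both outside the case. The side view agrees. I'll zoom in for corners.

Run:
```python
from h import *
a=load('top1.png')['frame'][140:275,255:405]; b=load('side1.png')['frame'][150:275,250:400]
a=cv2.convertScaleAbs(cv2.resize(a,None,fx=4,fy=4,interpolation=2),alpha=1.6);b=cv2.convertScaleAbs(cv2.resize(b,None,fx=4,fy=4,interpolation=2),alpha=1.6)
cv2.imwrite('pics/za.png',a);cv2.imwrite('pics/zb.png',b)
```

```text
(no output)
```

View pics/za.png

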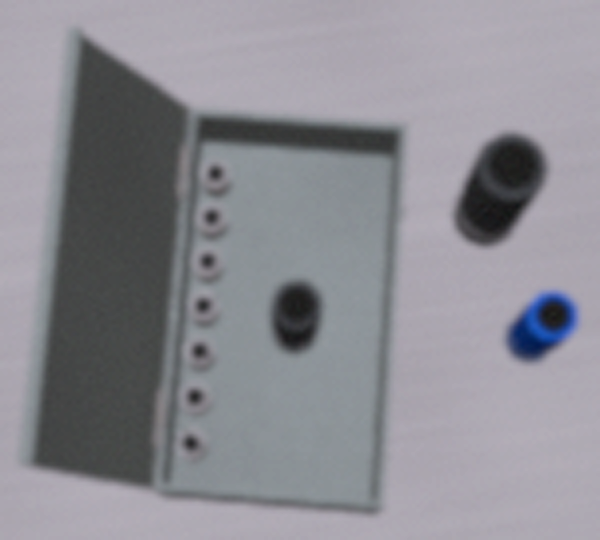

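View pics/zb.png

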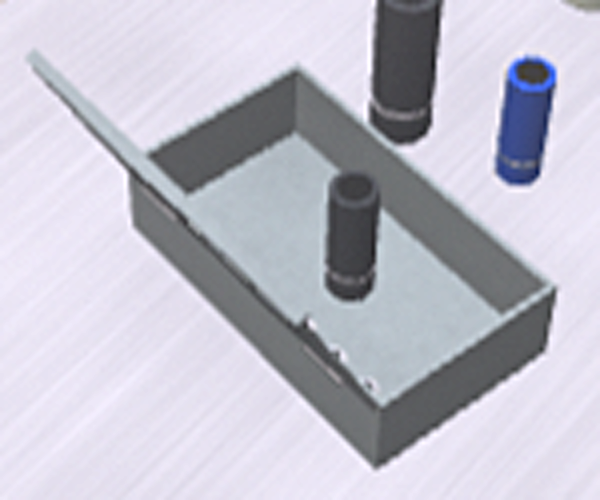

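Corners in the za crop: rim at (404,126), (380,511), (160,492), (190,110); the socket top centre is at (298,302). In zb, the top is at (355,188), and rim corners are at (298,67), (556,290), (380,407). The lid's free edge runs from (75,30) to (28,463) in za.

Run:
```python
from h import *
t=load('top1.png');s=load('side1.png')
T=lambda u,v,z:onz(t,255+u/4-.4,140+v/4-.4,z).round(4)
S=lambda u,v,z:onz(s,250+u/4-.4,150+v/4-.4,z).round(4)
for p in[(404,126),(380,511),(160,492),(190,110)]:print('top rim',T(*p,.075))
for p in[(298,67),(556,290),(380,407)]:print('side rim',S(*p,.075))
print('sock',T(298,302,.11),S(355,188,.11))
print('lid edge',T(75,30,.22),T(28,463,.22))
print('big', T(515,160,.14),'blue',T(552,315,.09))
st=manip.get_state();from scipy.spatial.transform import Rotation as R
q=st['ee_rot'];print(R.from_quat([q[1],q[2],q[3],q[0]]).as_matrix().round(3))
```

```text
top rim [ 0.6609 -0.132   0.075 ]
top rim [ 0.387  -0.0744  0.075 ]
top rim [0.4196 0.0757 0.075 ]
top rim [0.6934 0.0223 0.075 ]
side rim [ 0.6589 -0.132   0.075 ]
side rim [ 0.3877 -0.0748  0.075 ]
side rim [0.4221 0.0786 0.075 ]
sock [ 0.5342 -0.036   0.11  ] [ 0.5325 -0.0364  0.11  ]
lid edge [0.7086 0.0872 0.22  ] [0.4367 0.1435 0.22  ]
big [ 0.6076 -0.1953  0.14  ] blue [ 0.5057 -0.2128  0.09  ]
[[ 0.918  0.397 -0.   ]
 [ 0.397 -0.918  0.002]
 [ 0.    -0.002 -1.   ]]
```

Request:
step_arm:
  moves: [0.34,-0.3,0,0.196,1,0.34,-0.3,0,0.196,1,0.34,-0.3,0,0.196,1,0.34,-0.3,0,0.196,1,0.34,-0.3,0,0.196,1]
  force: 30

```text
clock: 0.6
position: [0.3253, -0.3194, 0.245]
ee_rot: [-0.001, 0.995, -0.104, -0.0]
contact_force: [-0.2, -0.7, 0.6]
width: 0.0123
```

```bash
cat >> h.py <<'E'
from scipy.spatial.transform import Rotation as Rot
def go(x,y,z):
    s=manip.get_state(); q=s['ee_rot']; M=Rot.from_quat([q[1],q[2],q[3],q[0]]).as_matrix()
    d=np.array([x,y,z])-s['position']
    print('t',round(s['clock'],2),'pos',np.round(s['position'],4),'F',np.round(s['contact_force'],1),'yaw',np.degrees(np.arctan2(M[1,0],M[0,0])).round(1),'->',(M.T@d/.5).round(3),'dist',np.linalg.norm(d).round(3))
E
python3 -c "
from h import *
go(.4645,-.0216,.245)"
```

```text
t 0.6 pos [ 0.3253 -0.3194  0.245 ] F [-0.2 -0.7  0.6] yaw -12.0 -> [ 0.149 -0.64   0.001] dist 0.329
```

Request:
step_arm:
  moves: [0.149,-0.64,0,0,1,0.149,-0.64,0,0,1,0.149,-0.64,0,0,1,0.149,-0.64,0,0,1,0.149,-0.64,0,0,1]

```text
clock: 1.1
position: [0.4307, -0.0938, 0.2452]
ee_rot: [0.0, 0.995, -0.103, 0.0]
contact_force: [1.4, -1.1, -0.4]
width: 0.0003
```

```bash
python3 -c "
from h import *
go(.4645,-.0216,.245)"
```

```text
t 1.1 pos [ 0.4307 -0.0938  0.2452] F [ 1.4 -1.1 -0.4] yaw -11.9 -> [ 0.036 -0.155  0.   ] dist 0.08
```

Request:
step_arm:
  moves: [0.036,-0.15,0,0,1,0.036,-0.15,0,0,1,0.036,-0.15,0,0,1,0.036,-0.15,0.1,0,1,0.036,-0.15,0.1,0,1]

```text
clock: 1.6
position: [0.458, -0.0254, 0.1901]
ee_rot: [-0.0, 0.995, -0.103, -0.007]
contact_force: [-2.0, -0.0, -0.2]
width: -0.0001
```

```bash
python3 -c "
from h import *
go(.4645,-.0216,.112)
d=snap('top','top2.png');e=snap('side','side2.png')
c=lambda f,y,x:cv2.resize(f[y:y+135,x:x+135],None,fx=3,fy=3)
cv2.imwrite('pics/z2.png',np.hstack([c(d['frame'],140,260),c(e['frame'],140,255)]))
go(.4645,-.0216,.112)
"
```

```text
t 1.6 pos [ 0.458  -0.0254  0.1901] F [-2.  -0.  -0.2] yaw -11.8 -> [ 0.013 -0.01   0.156] dist 0.078
t 1.7 pos [ 0.4627 -0.0266  0.1949] F [ 0.2 -1.1  0.8] yaw -11.9 -> [ 0.002 -0.011  0.166] dist 0.083
```

View pics/z2.png

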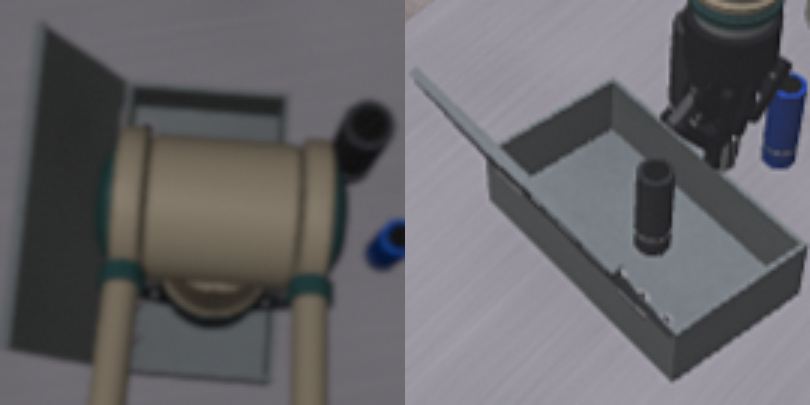

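The left panel shows the wrist over the case, clear of the leaning lid. The right panel shows the gripper shut above the near side of the socket, whose top is at (655,170). Next I lower the gripper and push.

Request:
step_arm:
  moves: [0.002,-0.011,0.083,0,1,0.002,-0.011,0.166,0,1,0.002,-0.011,0.166,0,1,0.002,-0.011,0.166,0,1]

```text
clock: 2.1
position: [0.4669, -0.0217, 0.1139]
ee_rot: [0.0, 0.995, -0.104, 0.001]
contact_force: [1.0, -0.2, 0.2]
width: 0.0001
```

Request:
step_arm:
  moves: [0.06,0,0,0,1,0.1,0,0,0,1,0.14,0,0,0,1,0.17,0,0,0,1,0.2,0,0,0,1]

```text
clock: 2.6
position: [0.5668, -0.0425, 0.1162]
ee_rot: [0.0, 0.995, -0.103, 0.003]
contact_force: [0.9, 0.5, 0.4]
width: -0.0003
```

Request:
step_arm:
  moves: [0.02,0,0,0,1,0.02,0,0,0,1,0,0,-0.1,0,1,0,0,-0.2,0,1,0,0,-0.3,0,1]

```text
clock: 3.1
position: [0.5621, -0.0413, 0.2639]
ee_rot: [0.0, 0.995, -0.103, -0.0]
contact_force: [1.4, -0.0, 0.1]
width: -0.0001
```

```bash
python3 -c "
from h import *
go(.4645,-.0216,.112)
d=snap('top','top3.png');e=snap('side','side3.png')
c=lambda f,y,x:cv2.resize(f[y:y+135,x:x+135],None,fx=3,fy=3)
cv2.imwrite('pics/z3.png',np.hstack([c(d['frame'],140,260),c(e['frame'],140,255)]))
"
```

```text
t 3.1 pos [ 0.5621 -0.0413  0.2639] F [ 1.4 -0.   0.1] yaw -11.9 -> [-0.199  0.002  0.304] dist 0.182
```

View pics/z3.png

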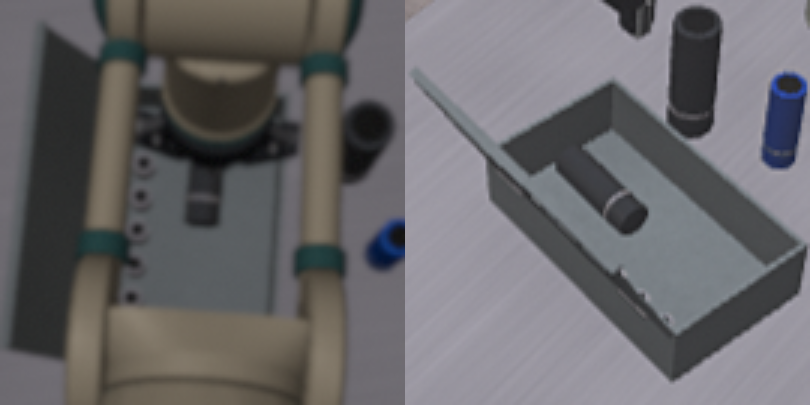

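The socket lies flat along the case towards the far end, with its near end at (628,214). The lid is still leaning open. Next I go over and behind the lid.

```bash
python3 -c "
from h import *
e=load('side3.png')
c=np.array([.5402,-.0271]);A=np.array([[.206,.979],[-.979,.206]])
for u,v in((629,214),(573,157)):
  p=onz(e,255+(u-405)/3-.3,140+v/3-.3,.023); print('case xy',A@(p[:2]-c))
go(.5814,.1687,.34)
"
```

```text
case xy [-0.00617194 -0.02483879]
case xy [-0.01023065 -0.11816298]
t 3.2 pos [ 0.5667 -0.0421  0.2704] F [ 0.4 -0.3 -0.7] yaw -11.9 -> [-0.055 -0.419 -0.14 ] dist 0.222
```

Request:
step_arm:
  moves: [0,0,-0.14,0,1,0,0,-0.14,0,1,-0.02,-0.1,-0.14,0,1,-0.04,-0.2,-0.14,0,1,-0.05,-0.3,-0.14,0,1]

```text
clock: 3.7
position: [0.5683, 0.1093, 0.3325]
ee_rot: [-0.0, 0.995, -0.104, 0.0]
contact_force: [2.1, 0.2, 0.2]
width: -0.0002
```

Request:
step_arm:
  moves: [0,-0.1,0,0,1,0,-0.12,0,0,1,0,-0.12,0,0,1]

```text
clock: 4.0
position: [0.5812, 0.1686, 0.3313]
ee_rot: [0.0, 0.995, -0.102, -0.0]
contact_force: [0.3, -0.1, -0.5]
width: -0.0
```

```bash
python3 -c "
from h import *
go(.5814,.1687,.204)
e=snap('side','side4.png')
cv2.imwrite('pics/z4.png',cv2.resize(e['frame'][70:270,200:440],None,fx=2,fy=2))
"
```

```text
t 4.0 pos [0.5812 0.1686 0.3313] F [ 0.3 -0.1 -0.5] yaw -11.7 -> [ 0.    -0.     0.255] dist 0.127
```

View pics/z4.png

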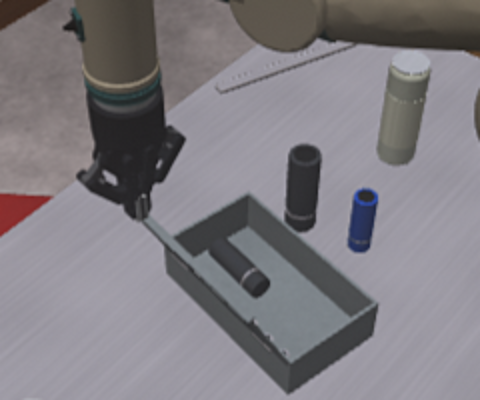

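The gripper is above and behind the lid with its tip at about (140,210); the socket is flat in the case. Now descend, then push.

Request:
step_arm:
  moves: [0,0,0.1,0,1,0,0,0.18,0,1,0,0,0.234,0,1,0,0,0.234,0,1,0,0,0.234,0,1]

```text
clock: 4.55
position: [0.5821, 0.1654, 0.2151]
ee_rot: [0.0, 0.995, -0.104, 0.0]
contact_force: [-0.3, 0.7, 0.4]
width: 0.0002
```

Request:
step_arm:
  moves: [0,0.04,0,0,1,0,0.08,0,0,1,0,0.12,0,0,1,0,0.15,0,0,1,0,0.18,0,0,1]

```text
clock: 5.05
position: [0.5643, 0.0778, 0.2165]
ee_rot: [-0.0, 0.995, -0.104, 0.002]
contact_force: [-0.6, 1.8, -0.1]
width: -0.0004
```

```bash
python3 -c "
from h import *
go(.5402+.206*.06,-.0271+.979*.06,.214)
"
```

```text
t 5.05 pos [0.5643 0.0778 0.2165] F [-0.6  1.8 -0.1] yaw -11.9 -> [-0.004  0.095  0.005] dist 0.048
```

Request:
step_arm:
  moves: [0,0.05,0,0,1,0,0.1,0,0,1,0,0.03,0,0,1,0,-0.07,0,0,1,0,-0.14,0,0,1]

```text
clock: 5.55
position: [0.5787, 0.1481, 0.2153]
ee_rot: [-0.0, 0.995, -0.104, 0.001]
contact_force: [-0.6, -0.2, 0.1]
width: -0.0001
```

Request:
step_arm:
  moves: [0,-0.05,-0.05,0,1,0,-0.1,-0.1,0,1,0,-0.1,-0.2,0,1,0,-0.1,-0.2,0,1,0,-0.1,-0.2,0,1]

```text
clock: 6.05
position: [0.5888, 0.196, 0.3165]
ee_rot: [-0.0, 0.995, -0.103, 0.002]
contact_force: [0.2, 0.0, -0.4]
width: -0.0001
```

```bash
python3 -c "
from h import *
e=snap('side','side5.png');d=snap('top','top5.png')
go(.58,.17,.3)
c=lambda f,y,x:cv2.resize(f[y:y+135,x:x+135],None,fx=3,fy=3)
cv2.imwrite('pics/z5.png',np.hstack([c(d['frame'],140,260),c(e['frame'],140,255)]))
"
```

```text
t 6.15 pos [0.5876 0.1956 0.3136] F [ 0.5  0.5 -0.8] yaw -11.9 -> [-0.004  0.053  0.027] dist 0.03
```

View pics/z5.png

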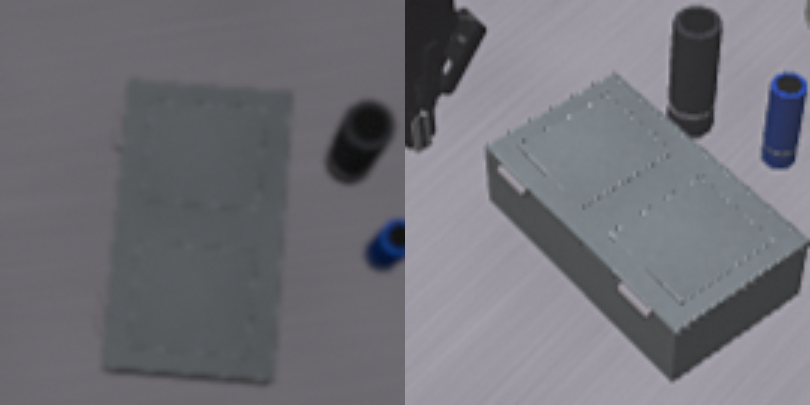

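The lid is shut flat on the rim in both views, and the gripper is clear. I'll let it settle briefly, then hand in.

Request:
step_arm:
  moves: [0,0,-0.05,0,1,0,0,-0.05,0,1,0,0,-0.05,0,1,0,0,-0.05,0,1,0,0,-0.05,0,1]

```text
clock: 6.65
position: [0.5876, 0.1961, 0.3379]
ee_rot: [0.0, 0.995, -0.103, -0.001]
contact_force: [0.6, -0.3, -0.9]
width: -0.0
```

```bash
python3 -c "
from h import *
go(.58,.17,.3)
print(job.sign_off())
"
```

```text
t 6.65 pos [0.5876 0.1961 0.3379] F [ 0.6 -0.3 -0.9] yaw -11.9 -> [-0.004  0.054  0.076] dist 0.047
the job is handed in; nothing more can be done
None
```

I tipped the long socket over with the closed fingers towards the roomier far end. I then pushed the leaning lid from behind, just below its edge, past upright and backed away, and it fell shut on its own. I handed the job in at about 6.7 s.

- **Socket:** before the lid closed, the side view showed it lying flat inside the case, spanning about y -118 to -25 mm in the case frame. With the lid shut, it can't be seen again.
- **Lid:** the last top and side pictures show it flush on the rim. I judged this by eye and did not measure the angle.
- **Robot:** it was well clear of the case at hand-in, with the tool force reading about 1 N, which is noise.
- **Bystanders:** the arm's path kept well away from the spray can, tray and ring, but I did not measure their positions again at the end.

None of the checks failed or disagreed.

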